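# Spring check of the tilt stage in the moisture lab

## Task

Check the springs of the tilt stage: with the fingertips, gently push the blue corner pad down until the red needle points at the blue tab, hold it there for about a second, and let the plate spring back until the needle stands in the middle; then do the same with the orange pad and the orange tab. Do not swing the needle clearly past a tab. Keep off the needle and the tabs, and leave everything standing around where it is.

Things in the scene. Friction and masses are not known exactly. Their poses are not given: they have to be found in the camera images.
- stage: grey base of the tilt stage, fixed to the bench, 240 (x) by 220 (y) by 30 mm tall. Origin: centre of its underside, on the bench; x points from the pads to the scale (away from the robot), y to the blue side. An aluminium plate, 80 (x) by 200 (y) by 10 mm, is hinged 75 mm above the bench on a shaft along x at y = 0 and covers stage x -80 to 0 mm.
- scale_mid (a point): middle of the white scale bar's face turned away from the robot, 164 mm above the bench. The bar is 190 mm long (stage y), stands at stage x +93 to +101 mm on two legs at y +-90 mm, and tops out, with its tabs, 188 mm above the bench.
- tilt_plate (a joint): tilt of the plate about its shaft, rad; 0 level, needle in the middle. Positive: blue side (+y) down, needle over to +y; negative: orange side down, needle to -y. Stops at +-0.45. Springs centre it, 2.1 N m per rad: about 3.5 N on a pad for the nearest tab (0.13 rad, pad 11 mm down), 9 N for the farthest (0.33 rad, 26 mm down). The needle tip goes 105 mm x sin(tilt) sideways.
- blue_pad (a point): the blue round finger pad, domed, fixed on the left (+y) corner of the tilt plate: 36 mm across, 14 mm tall. This point: the top of the dome, 94 mm above the bench at rest, moving with the plate; z is up out of the plate. Its centre is at stage x -40 mm, y +80 mm, 80 mm from the hinge line. Pressing it straight down tilts the plate to its side.
- orange_pad (a point): the orange round finger pad, domed, fixed on the right (-y) corner of the tilt plate: 36 mm across, 14 mm tall. This point: the top of the dome, 94 mm above the bench at rest, moving with the plate; z is up out of the plate. Its centre is at stage x -40 mm, y -80 mm, 80 mm from the hinge line. Pressing it straight down tilts the plate to its side.
- needle_tip (a point): tip of the red needle: upright, 5 mm wide, ending in a red bead of 10 mm, on the far end of the plate's shaft (stage x +112 mm), in front of the scale as seen from beyond the bench. The point is the bead's centre, 105 mm from the shaft, 180 mm above the bench when the plate is level; the needle leans with the plate.
- blue_mark (a point): the blue tab on the white scale, 12 mm wide and 26 mm tall. It slides stiffly along the scale and is preset 14 to 34 mm from the middle towards +y. The point is on the middle of its width, on the face turned away from the robot, 13 mm below the needle tip's height; axes as the stage's (y along the scale). The needle passes about 6 mm in front of it.
- orange_mark (a point): the orange tab on the white scale, 12 mm wide and 26 mm tall. It slides stiffly along the scale and is preset 14 to 34 mm from the middle towards -y. The point is on the middle of its width, on the face turned away from the robot, 13 mm below the needle tip's height; axes as the stage's (y along the scale). The needle passes about 6 mm in front of it.
- brass_slug: loose brass slug, 24 mm across, 35 mm tall, standing on the stage's base between the plate and the scale, on the orange side. Origin: centre of its underside. To be left alone.
- brass_standard: loose brass reference cylinder with a paper band, 36 mm across, 90 mm tall, standing on the bench close beside the stage on the blue side. Origin: centre of its underside. To be left alone.
- sample_jar: loose jar with a green lid, 64 mm across, 85 mm tall. Origin: centre of its underside. To be left alone.
- beaker: loose glass beaker, 66 mm across, 85 mm tall. Origin: centre of its underside. To be left alone.
- spatula: loose spatula with a blue handle, 280 mm long and 65 mm wide, lying flat on the bench, handle towards its -x. To be left alone.
- dish: loose white dish, 80 mm across, 22 mm tall. Origin: centre of its underside. To be left alone.

How it is judged (in metres and radians):
On the way, in this order (a step that is already met when the one before it is completed fails the run):
1. the blue pad is pressed by the fingers with the needle tip within 6.5 mm of the middle of the blue tab, held 0.6 s (y of needle_tip in the frame of blue_mark between -0.0065 and 0.0065 m and contact force between the fingers and blue_pad_top above 0.5 N), for 0.6 s.
2. the pad is let go and the needle is back in the middle (tilt within 0.035 rad) (value of joint tilt_plate between -0.035 and 0.035 rad and contact force between the fingers and blue_pad_top below 0.1 N and contact force between the fingers and orange_pad_top below 0.1 N), for 0.2 s.
3. the orange pad is pressed by the fingers with the needle tip within 6.5 mm of the middle of the orange tab, held 0.6 s (y of needle_tip in the frame of orange_mark between -0.0065 and 0.0065 m and contact force between the fingers and orange_pad_top above 0.5 N), for 0.6 s.
At the end, for the whole second after the job is handed in: both pads let go, the plate level and still (tilt within 0.035 rad, under 0.1 rad/s), the tabs within 4 mm and the loose things within 15 mm of where they stood, at rest (all of step 2 and velocity of joint tilt_plate between -0.1 and 0.1 rad/s and distance of each of blue_mark, orange_mark from where it was at the start of the episode below 0.004 m and distance of each of brass_slug, brass_standard, sample_jar, beaker, spatula, dish from where it was at the start of the episode below 0.015 m and linear speed of each of brass_slug, brass_standard, sample_jar, beaker, spatula, dish below 0.02 m/s); the robot touches nothing.
It fails at once if the needle is swung more than 10.5 mm past the middle of a tab (y of needle_tip in the frame of blue_mark above 0.0105 m or y of needle_tip in the frame of orange_mark below -0.0105 m).
It fails at once if a pad is pressed or squeezed with more than 20 N (contact force between the fingers and blue_pad_top above 20 N or contact force between the fingers and orange_pad_top above 20 N).
It fails at once if the robot touches the needle (contact force between any of the fingers, the arm and red_needle above 0.3 N or contact force between any of the fingers, the arm and red_bead above 0.3 N).
It fails at once if a tab is shifted more than 4 mm (distance of any of blue_mark, orange_mark from where it was at the start of the episode above 0.004 m).
It fails at once if a loose thing is lifted, knocked or carried (moved more than 15 mm) (distance of any of brass_slug, brass_standard, sample_jar, beaker, spatula, dish from where it was at the start of the episode above 0.015 m).
It also fails if it takes over 51 s, if anything falls off the work surface, if the arm or the gripper's body presses on something with over 40 N, if the wrist force passes 120 N, or if a joint passes its speed limit or range.

## Robot

A 6-joint arm with a two-finger parallel gripper is mounted at the origin on the work surface. World frame = base frame: x ahead of the robot, y to its left, z up, the work surface at z = 0. Lengths are in mm, angles in rad, forces in N, time in s.
With the tool pointing down it reaches from about 275 to 975 mm from the base axis. Payload 8.4 kg.
Tool frame: the origin (TCP) lies midway between the tips of the shut fingers; the grasp point (between the pads) lies 19 mm behind it; z points along the fingers, y is the line along which they close (so a half turn about z gives the same grasp; the last joint's range is limited). The gripper opens to 92 mm and grips with 3 to 60 N. Pads are 20 mm wide; open, the fingers measure 128 mm over their backs; the gripper's body (75 mm by 189 mm) begins 69 mm behind the grasp point.
Start: joints at [-1.35, 0.353, 1.633, -0, 1.155, -0.002], TCP at [138.099, -609.554, 214.583] pointing down, gripper open.
Joint ranges: [-2.63, 2.63], [-0.92, 2.1], [0.06, 2.66], [-1.3, 4.44], [0, 2.69], [-3.02, 3.02]. Speed limits (rad/s): [2.22, 2.22, 2.79, 3.14, 3.14, 3.14].

## Interface

Orientations are given as a unit quaternion [w, x, y, z].
In Python, from bench import observe, viewer, workorder gives the robot as it stands. The module is installed in compiled form; this text tells all that it offers.
- The arm moves only by the tool drive_tool, never from a script. Its argument "targets" is a list of rows, each an object of numbers: "hand": the opening, from 0 (shut) to 1 (fully open); "tx", "ty", "tz": the shift along the tool's x, y, z in units of 0.04 m (1.0 is 0.04 m); "ax", "ay", "az": the turn, a rotation vector about the tool's x, y, z in units of 0.15 rad (1.0 is 0.15 rad). In form: [{"hand": .., "tx": .., "ty": .., "tz": .., "ax": .., "ay": .., "az": ..}, ...]. A call has 1 to 12 rows; each row shifts and turns the commanded pose from where the row before left it, along the tool's axes as they then stand; what a row does not reach is not made up. A row lasts 1/10 s, in which the tool goes at most 50 mm and 8.59 degrees, less where a joint would pass 70% of its speed; a pose out of reach is approached as far as the arm can. A call with a number of a shift or a turn outside -1 to 1 is refused whole. A call with a gripper value outside its range is refused whole. The fingers move at their own pace and stop on an object; the grip force is fixed at half the most. Time passes only in rows, so rows that do not move let the fingers close. It gives the time, the measured TCP pose, the force, the opening and the grip force at its end, in the units of the state.
- observe(): the state, without advancing time (a new reading comes with each control period).
- viewer.get_image(name): name is "side" or "top"; returns the picture (420x560x3 uint8, red, green, blue); there is no depth.
- viewer.camera_params(name): a dict with "mtx" (3x3 intrinsics, pixels), "position" and "rotation" of the camera in the world. Camera axes: x right, y down, z forward; pixel columns grow to the right and rows downward; lengths in mm; the calibration is good to about 2 mm. A picture is of the moment at which its call begins. camera_params takes no time and is no camera call.
- workorder.close_job(): hands the job in; it is judged then, once.
The state is a dict: "time_s": time; "joint_positions": joint angles; "joint_vel": joint speeds; "effort": joint torques, N m; "tcp_pos": TCP position; "ee_rot": TCP orientation; "wrist_force": force on the tool from outside, world axes, zero at the start; "ft_torque": the same for the moment, N m; "finger_gap": finger opening in mm; "grasp_force": force on a finger pad.
Only numpy, scipy, OpenCV 4.12 (cv2) and the standard library are available. Lean on these libraries where they do the work, as an engineer would, in place of code of your own. Each camera call takes 0.05 s, during which the arm holds its last target. There are 200 camera calls.

## Working session

There is one attempt and no reset: what is moved stays moved. The work goes in short steps, Python scripts to look and compute and a tool call to move; the robot and the scene stay as the last step left them, time stands still between calls to the robot, and variables do not carry over. Pictures are saved under pics/ and viewed, at most 10 in all, crops included, and the job is handed in when it is done.

Besides the shell and the picture viewer there is one more tool, called after "Call:" as name(argument=value, ...) on one line, values as JSON. drive_tool: Moves the arm, as the interface text tells. Its arguments: {"type":"object","properties":{"targets":{"type":"array","items":{"type":"object","properties":{"hand":{"type":"number"},"tx":{"type":"number","minimum":-1,"maximum":1},"ty":{"type":"number","minimum":-1,"maximum":1},"tz":{"type":"number","minimum":-1,"maximum":1},"ax":{"type":"number","minimum":-1,"maximum":1},"ay":{"type":"number","minimum":-1,"maximum":1},"az":{"type":"number","minimum":-1,"maximum":1}}}}},"required":["targets"]}

```bash
mkdir -p pics
python3 - <<'E'
from bench import observe, viewer
import cv2
for n in("side","top"):
    cv2.imwrite(f"pics/{n}0.png",viewer.get_image(n)[:,:,::-1])
    p=viewer.camera_params(n);print(n,p)
s=observe();print(s)
E
```

```text
side {'mtx': array([[441.53034505,   0.        , 284.3436778 ],
       [  0.        , 441.53034505, 215.60902933],
       [  0.        ,   0.        ,   1.        ]]), 'position': array([ 72.15638032, 644.31728814, 898.12228221]), 'rotation': array([ 0.11526273, -0.27183222,  0.88003381, -0.37197076])}
top {'mtx': array([[460.43950309,   0.        , 281.52133745],
       [  0.        , 460.43950309, 208.6853353 ],
       [  0.        ,   0.        ,   1.        ]]), 'position': array([ 208.68449723,    5.13352685, 1551.01171267]), 'rotation': array([ 0.07171561, -0.69428734,  0.71219158, -0.07486724])}
{'time_s': 0.1, 'joint_positions': array([-1.35036495e+00,  3.53563066e-01,  1.63406299e+00,  3.98799963e-05,
        1.15523598e+00, -2.40813324e-03]), 'joint_vel': array([-1.63985691e-03, -1.74177218e-05,  6.43209373e-04,  1.22329266e-04,
       -5.64416673e-04, -1.96640087e-03]), 'effort': array([-7.61566080e-04, -5.94906664e+01, -3.34930444e+01,  6.99031935e-02,
        1.83345663e-02, -2.43042160e-05]), 'tcp_pos': array([ 138.03172653, -609.09369492,  213.9472865 ]), 'ee_rot': array([-6.32906154e-04,  9.93799934e-01,  1.11181329e-01, -5.09220283e-05]), 'wrist_force': array([-0.10074798,  0.73666301, -0.01004406]), 'ft_torque': array([-0.02894406, -0.02707786,  0.01514476]), 'grasp_force': 0.0, 'finger_gap': 91.52439082314817}
```

View pics/side0.png

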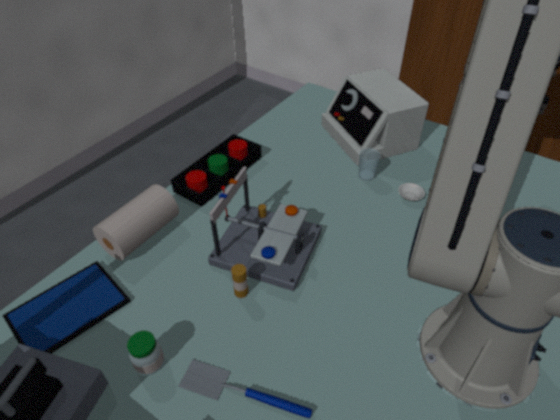

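View pics/top0.png

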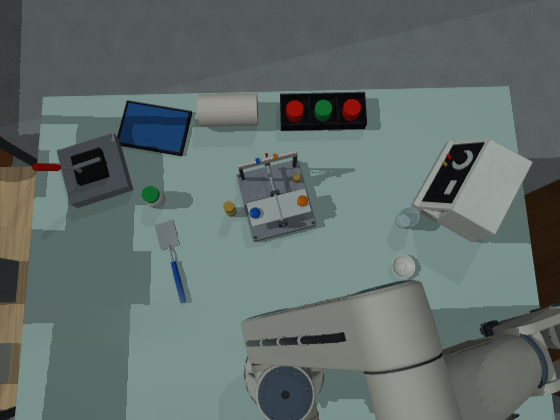

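The side view shows the stage at about (268,240), with the blue pad at (268,252) and the orange pad at (291,210). In the top view the pads are at (255,213) and (302,201), and the tabs and needle are near (257–277,157). I'll enlarge both.

Run:
```python
import cv2,numpy as np
a=cv2.imread("pics/top0.png")[140:250,225:325];b=cv2.imread("pics/side0.png")[160:270,205:325]
f=lambda i:cv2.resize(i,None,fx=3.6,fy=3.6,interpolation=cv2.INTER_NEAREST)
cv2.imwrite("pics/c0.png",np.hstack([f(a),f(b)]))
for n in("top","side"):
    im=cv2.imread(f"pics/{n}0.png");h=cv2.cvtColor(im,cv2.COLOR_BGR2HSV)
    for c,lo,hi in(("blue",(105,140,60),(130,255,255)),("orange",(7,150,90),(18,255,255)),("red",(0,150,70),(6,255,255)),("red2",(172,150,70),(180,255,255))):
        N,l,st,ce=cv2.connectedComponentsWithStats(cv2.inRange(h,lo,hi))
        print(n,c,[(st[i,4],*ce[i].round(1),*st[i,2:4]) for i in range(1,N) if 200<ce[i][0]<330 and 130<ce[i][1]<300])
```

```text
top blue [(np.int32(18), np.float64(257.3), np.float64(160.6), np.int32(4), np.int32(6)), (np.int32(87), np.float64(254.5), np.float64(212.6), np.int32(10), np.int32(10))]
top orange [(np.int32(21), np.float64(275.0), np.float64(156.3), np.int32(5), np.int32(6)), (np.int32(86), np.float64(302.1), np.float64(200.5), np.int32(11), np.int32(10))]
top red [(np.int32(6), np.float64(266.0), np.float64(154.3), np.int32(3), np.int32(4))]
top red2 []
side blue [(np.int32(21), np.float64(222.9), np.float64(195.3), np.int32(7), np.int32(4)), (np.int32(122), np.float64(268.0), np.float64(252.0), np.int32(13), np.int32(11))]
side orange [(np.int32(21), np.float64(233.0), np.float64(181.2), np.int32(7), np.int32(5)), (np.int32(87), np.float64(291.0), np.float64(210.0), np.int32(11), np.int32(9)), (np.int32(1), np.float64(234.0), np.float64(279.0), np.int32(1), np.int32(1))]
side red [(np.int32(233), np.float64(237.1), np.float64(148.1), np.int32(19), np.int32(21)), (np.int32(7), np.float64(223.0), np.float64(186.9), np.int32(3), np.int32(3))]
side red2 [(np.int32(3), np.float64(238.3), np.float64(
[... 2178 characters left out ...]
1), np.float64(237.0), np.float64(156.0), np.int32(1), np.int32(1)), (np.int32(4), np.float64(202.0), np.float64(172.8), np.int32(3), np.int32(3)), (np.int32(1), np.float64(204.0), np.float64(172.0), np.int32(1), np.int32(1)), (np.int32(1), np.float64(203.0), np.float64(176.0), np.int32(1), np.int32(1)), (np.int32(1), np.float64(202.0), np.float64(182.0), np.int32(1), np.int32(1)), (np.int32(2), np.float64(202.5), np.float64(186.0), np.int32(2), np.int32(1)), (np.int32(1), np.float64(222.0), np.float64(187.0), np.int32(1), np.int32(1)), (np.int32(1), np.float64(201.0), np.float64(188.0), np.int32(1), np.int32(1)), (np.int32(3), np.float64(223.0), np.float64(188.7), np.int32(3), np.int32(2))]
```

View pics/c0.png

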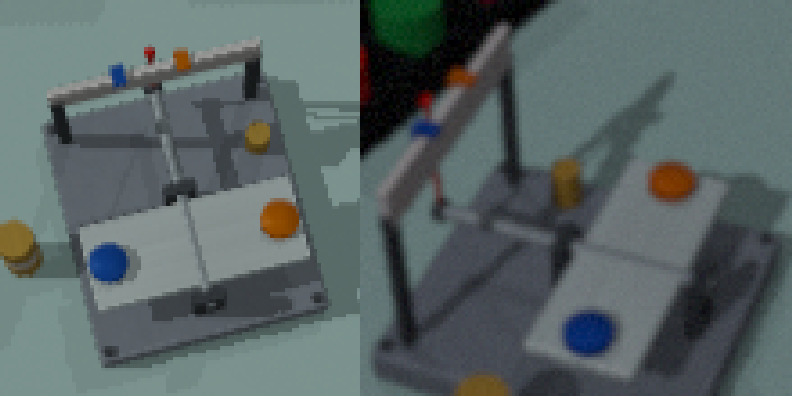

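The crops show the tabs (blue on the left, orange on the right, with the bead between them but nearer orange), the slug behind the orange side, and the standard beside the blue side.

```bash
cat > h.py <<'E'
import numpy as np,cv2
from scipy.spatial.transform import Rotation as R
from bench import viewer,observe
def ray(n,uv):
    p=viewer.camera_params(n);q=p["rotation"]
    d=R.from_quat([q[1],q[2],q[3],q[0]]).apply(np.linalg.solve(p["mtx"],[*uv,1]));return p["position"],d
def onz(n,uv,z):
    o,d=ray(n,uv);return o+d*(z-o[2])/d[2]
def tri(a,b):
    (o,d),(p,e)=ray("top",a),ray("side",b)
    t=np.linalg.lstsq(np.c_[d,-e],p-o,rcond=None)[0];x,y=o+d*t[0],p+e*t[1]
    return (x+y)/2,np.linalg.norm(x-y)
def cen(im,box,lo,hi):
    x,y,X,Y=box;h=cv2.cvtColor(im[y:Y,x:X],cv2.COLOR_RGB2HSV)
    m=cv2.inRange(h,lo,hi);M=cv2.moments(m,True)
    return (M['m10']/M['m00']+x,M['m01']/M['m00']+y) if M['m00'] else None
E
python3 - <<'E'
from h import *
np.set_printoptions(precision=1,suppress=True)
P=dict(bp=((254.5,212.6),(268,252),90),op=((302.1,200.5),(291,210),90),bt=((257.3,160.6),(222.9,195.3),182),ot=((275,156.3),(233,181.2),182),bead=((266,154.3),(223,187.5),182))
for k,(a,b,z) in P.items(): print(k,*tri(a,b),onz("top",a,z),onz("side",b,z))
b,o=[(onz("top",P[k][0],90)+onz("side",P[k][1],90))/2 for k in("bp","op")]
yv=(b-o)[:2];print("sep",np.linalg.norm(yv));yv/=np.linalg.norm(yv);xv=np.array([yv[1],-yv[0]])
O=(b+o)[:2]/2+40*xv;print("O",O,"yaw",np.arctan2(xv[1],xv[0]))
for k in P:
  for n,i in(("top",0),("side",1)):
    for z in(P[k][2]-8,P[k][2]): q=onz(n,P[k][i],z)[:2]-O;print(k,n,z,q@xv,q@yv)
q=R.from_quat(np.roll(observe()["ee_rot"],-1)).as_matrix();print(q)
E
```

```text
bp [505.7  82.3  86.8] 1.2929476804372082 [505.7  82.4  90. ] [503.4  84.4  90. ]
op [542.4 -73.5  86. ] 1.0863881800820478 [542.  -73.1  90. ] [539.5 -70.1  90. ]
bt [649.3  66.  187.2] 1.330507547299827 [651.6  66.6 182. ] [652.8  61.6 182. ]
ot [661.9  11.1 187.8] 0.6424379749600878 [664.2  11.3 182. ] [666.4   5.8 182. ]
bead [671.3  39.2 182.3] 0.014416941898915358 [671.4  39.2 182. ] [671.5  38.9 182. ]
sep 159.09758911893127
O [561.6  15. ] yaw 0.22951500203827602
bp top 82 -37.41387930287066 78.35528279608941
bp top 90 -39.09375189922206 78.31350679297731
bp side 82 -38.01057800145814 74.41491518228665
bp side 90 -40.906248100777894 80.78408232595389
op top 82 -37.46154905233537 -82.12156674379256
op top 90 -39.141162046947485 -81.28941180051103
op side 82 -37.96269851735854 -85.74732725440484
op side 90 -40.85883795305246 -77.8081773184202
bt top 174 101.96414127833081 29.51098707491362
bt top 182 99.36229217892544 29.750189780931183
bt side 174 104.25365715594515 16.82859403682775
bt side 182 99.4183760752955 24.643171675514548
ot top 174 101.6605531129023 -27.525918209923585
ot top 182 99.06046776416153 -26.955349228601666
ot side 174 104.86420089335049 -41.24212345168929
ot side 182 100.0221746123123 -32.78598878413787
bead top 174 115.11933953554122 -1.8661383791558048
bead top 182 112.44106291915165 -1.4446445558423553
bead side 174 117.4810398126555 -9.80141669587007
bead side 182 112.49962448941491 -1.6926344855300144
[[ 1.   0.2 -0. ]
 [ 0.2 -1.   0. ]
 [ 0.  -0.  -1. ]]
```

Call:
drive_tool(targets=[{"hand": 0,"tx": 0.3,"ty": -0.36},{"hand": 0,"tx": 0.64,"ty": -0.74},{"hand": 0,"tx": 0.64,"ty": -0.74},{"hand": 0,"tx": 0.64,"ty": -0.74},{"hand": 0,"tx": 0.64,"ty": -0.74},{"hand": 0,"tx": 0.64,"ty": -0.74},{"hand": 0,"tx": 0.64,"ty": -0.74},{"hand": 0,"tx": 0.64,"ty": -0.74},{"hand": 0,"tx": 0.64,"ty": -0.74},{"hand": 0,"tx": 0.64,"ty": -0.74},{"hand": 0,"tx": 0.64,"ty": -0.74},{"hand": 0,"tx": 0.64,"ty": -0.74}])

```text
validation failed for argument at $.ta...
```

Call:
drive_tool(targets=[{"hand": 0,"tx": 0.64,"ty": -0.74},{"hand": 0,"tx": 0.64,"ty": -0.74},{"hand": 0,"tx": 0.64,"ty": -0.74},{"hand": 0,"tx": 0.64,"ty": -0.74},{"hand": 0,"tx": 0.64,"ty": -0.74},{"hand": 0,"tx": 0.64,"ty": -0.74},{"hand": 0,"tx": 0.64,"ty": -0.74},{"hand": 0,"tx": 0.64,"ty": -0.74},{"hand": 0,"tx": 0.32,"ty": -0.37},{"hand": 0},{"hand": 0},{"hand": 0}])

```text
validation failed for argument at $.ta...
```

Run:
```python
from h import *
np.set_printoptions(precision=2,suppress=True)
a,b=viewer.get_image("top"),viewer.get_image("side")
cv2.imwrite("pics/m1.png",np.hstack([a[120:260,190:350],b[120:290,180:350][:140]]).repeat(2,0).repeat(2,1)[:,:,::-1])
s=observe();print(s["time_s"],s["tcp_pos"],s["ee_rot"],s["wrist_force"],s["finger_gap"])
```

```text
0.2 [ 138.04 -609.25  214.15] [-0.    0.99  0.11 -0.  ] [-0.39  0.18 -0.24] 91.98589638424009
```

View pics/m1.png

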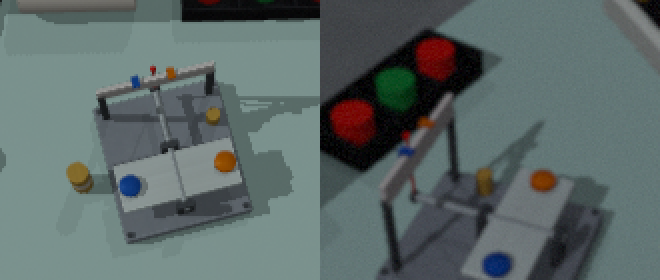

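The calls were refused and the arm has not moved; the picture is unchanged. The rows probably need every key.

Call:
drive_tool(targets=[{"hand": 0,"tx": 0.3,"ty": -0.36,"tz": 0,"ax": 0,"ay": 0,"az": 0},{"hand": 0,"tx": 0.64,"ty": -0.74,"tz": 0,"ax": 0,"ay": 0,"az": 0},{"hand": 0,"tx": 0.64,"ty": -0.74,"tz": 0,"ax": 0,"ay": 0,"az": 0},{"hand": 0,"tx": 0.64,"ty": -0.74,"tz": 0,"ax": 0,"ay": 0,"az": 0},{"hand": 0,"tx": 0.64,"ty": -0.74,"tz": 0,"ax": 0,"ay": 0,"az": 0},{"hand": 0,"tx": 0.64,"ty": -0.74,"tz": 0,"ax": 0,"ay": 0,"az": 0},{"hand": 0,"tx": 0.64,"ty": -0.74,"tz": 0,"ax": 0,"ay": 0,"az": 0},{"hand": 0,"tx": 0.64,"ty": -0.74,"tz": 0,"ax": 0,"ay": 0,"az": 0},{"hand": 0,"tx": 0.64,"ty": -0.74,"tz": 0,"ax": 0,"ay": 0,"az": 0},{"hand": 0,"tx": 0.64,"ty": -0.74,"tz": 0,"ax": 0,"ay": 0,"az": 0}])

```text
time_s: 1.2
tcp_pos: [312.9, -280.7, 214.6]
ee_rot: [0.0, 0.994, 0.111, 0.0]
wrist_force: [-0.2, 0.3, -0.3]
finger_gap: 14.0
grasp_force: 0.0
```

Call:
drive_tool(targets=[{"hand": 0,"tx": 0.64,"ty": -0.74,"tz": 0,"ax": 0,"ay": 0,"az": 0},{"hand": 0,"tx": 0.64,"ty": -0.74,"tz": 0,"ax": 0,"ay": 0,"az": 0},{"hand": 0,"tx": 0.64,"ty": -0.74,"tz": 0,"ax": 0,"ay": 0,"az": 0},{"hand": 0,"tx": 0.64,"ty": -0.74,"tz": 0,"ax": 0,"ay": 0,"az": 0},{"hand": 0,"tx": 0.64,"ty": -0.74,"tz": 0,"ax": 0,"ay": 0,"az": 0},{"hand": 0,"tx": 0.64,"ty": -0.74,"tz": 0,"ax": 0,"ay": 0,"az": 0},{"hand": 0,"tx": 0.64,"ty": -0.74,"tz": 0,"ax": 0,"ay": 0,"az": 0},{"hand": 0,"tx": 0.64,"ty": -0.74,"tz": 0,"ax": 0,"ay": 0,"az": 0},{"hand": 0,"tx": 0.64,"ty": -0.74,"tz": 0,"ax": 0,"ay": 0,"az": 0},{"hand": 0,"tx": 0.64,"ty": -0.74,"tz": 0,"ax": 0,"ay": 0,"az": 0},{"hand": 0,"tx": 0.3,"ty": -0.43,"tz": 0,"ax": 0,"ay": 0,"az": 0},{"hand": 0,"tx": 0,"ty": 0,"tz": 0.75,"ax": 0,"ay": 0,"az": 0}])

```text
time_s: 2.4
tcp_pos: [508.4, 85.5, 187.2]
ee_rot: [-0.0, 0.994, 0.112, 0.004]
wrist_force: [1.0, -0.4, -0.7]
finger_gap: 0.0
grasp_force: 0.0
```

Call:
drive_tool(targets=[{"hand": 0,"tx": 0,"ty": 0,"tz": 0.75,"ax": 0,"ay": 0,"az": 0},{"hand": 0,"tx": 0,"ty": 0,"tz": 0.75,"ax": 0,"ay": 0,"az": 0},{"hand": 0,"tx": 0,"ty": 0,"tz": 0,"ax": 0,"ay": 0,"az": 0},{"hand": 0,"tx": 0,"ty": 0,"tz": 0,"ax": 0,"ay": 0,"az": 0}])

```text
time_s: 2.8
tcp_pos: [504.5, 82.5, 124.8]
ee_rot: [0.0, 0.994, 0.111, -0.001]
wrist_force: [-0.3, 0.3, -0.5]
finger_gap: 0.2
grasp_force: 0.0
```

Run:
```python
from h import *
np.set_printoptions(precision=2,suppress=True)
a,b=viewer.get_image("top"),viewer.get_image("side")
cv2.imwrite("pics/m2.png",np.hstack([a[120:260,190:350],b[120:290,180:350][:140]]).repeat(2,0).repeat(2,1)[:,:,::-1])
s=observe();print(s["time_s"],s["tcp_pos"],s["ee_rot"],s["wrist_force"],s["finger_gap"])
```

```text
2.9 [505.7   82.64 126.07] [-0.    0.99  0.11  0.  ] [0.05 0.49 0.38] 0.5336549283312071
```

View pics/m2.png

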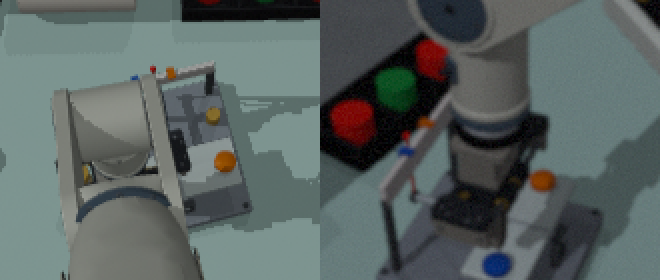

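The side view shows the gripper above the blue pad (crop 497,264). The bead (405,135) and blue tab (405,152) are still visible. In the top view the arm nearly hides the blue tab. Next I check the TCP projection and descend.

```bash
cat >> h.py <<'E'
def proj(n,X):
    p=viewer.camera_params(n);q=p["rotation"]
    v=p["mtx"]@R.from_quat([q[1],q[2],q[3],q[0]]).inv().apply(np.asarray(X,float)-p["position"]);return v[:2]/v[2]
E
python3 - <<'E'
from h import *
for n in("side","top"):
  print(n,"tcp",proj(n,observe()["tcp_pos"]))
  for y in range(0,36,5): 
    t=np.arcsin(y/105); O=np.array([561.6,15.]);xv=np.array([.974,.2275]);yv=np.array([-.2275,.974])
    print(y,proj(n,[*(O+110*xv+(y-1.5)*yv),75+105*np.cos(t)+2]).round(1))
E
```

```text
side tcp [267.22223685 241.08252495]
0 [223.8 187.8]
5 [222.9 189. ]
10 [222.  190.4]
15 [221.1 191.8]
20 [220.2 193.3]
25 [219.4 194.9]
30 [218.5 196.6]
35 [217.6 198.3]
top tcp [253.77466183 210.34171426]
0 [266.2 155. ]
5 [264.7 155.4]
10 [263.1 155.8]
15 [261.5 156.3]
20 [260.  156.7]
25 [258.5 157.2]
30 [256.9 157.8]
35 [255.4 158.3]
```

Call:
drive_tool(targets=[{"hand": 0,"tx": 0,"ty": 0,"tz": 0.25,"ax": 0,"ay": 0,"az": 0},{"hand": 0,"tx": 0,"ty": 0,"tz": 0.25,"ax": 0,"ay": 0,"az": 0},{"hand": 0,"tx": 0,"ty": 0,"tz": 0.25,"ax": 0,"ay": 0,"az": 0},{"hand": 0,"tx": 0,"ty": 0,"tz": 0.15,"ax": 0,"ay": 0,"az": 0},{"hand": 0,"tx": 0,"ty": 0,"tz": 0.05,"ax": 0,"ay": 0,"az": 0},{"hand": 0,"tx": 0,"ty": 0,"tz": 0,"ax": 0,"ay": 0,"az": 0}])

```text
time_s: 3.5
tcp_pos: [504.4, 82.7, 86.3]
ee_rot: [-0.0, 0.994, 0.111, -0.0]
wrist_force: [-1.3, 1.7, 4.4]
finger_gap: 0.6
grasp_force: 1.6
```

Call:
drive_tool(targets=[{"hand": 0,"tx": 0,"ty": 0,"tz": 0.1,"ax": 0,"ay": 0,"az": 0},{"hand": 0,"tx": 0,"ty": 0,"tz": 0.1,"ax": 0,"ay": 0,"az": 0},{"hand": 0,"tx": 0,"ty": 0,"tz": 0.05,"ax": 0,"ay": 0,"az": 0},{"hand": 0,"tx": 0,"ty": 0,"tz": 0,"ax": 0,"ay": 0,"az": 0},{"hand": 0,"tx": 0,"ty": 0,"tz": 0,"ax": 0,"ay": 0,"az": 0}])

```text
time_s: 4.0
tcp_pos: [504.7, 83.0, 76.8]
ee_rot: [-0.0, 0.994, 0.111, 0.0]
wrist_force: [-2.7, 4.5, 6.4]
finger_gap: 0.6
grasp_force: 3.3
```

```bash
cat > look.py <<'E'
from h import *
import sys
a,b=viewer.get_image("top"),viewer.get_image("side")
f=lambda i:cv2.resize(i,None,fx=7,fy=7,interpolation=cv2.INTER_NEAREST)
cv2.imwrite(f"pics/{sys.argv[1]}.png",np.hstack([f(a[140:185,240:295]),f(b[170:215,205:255])])[:,:,::-1])
for n,i,box in(("top",a,(240,145,290,175)),("side",b,(208,180,230,205))):
    h=dict(red=cen(i,box,(0,140,70),(6,255,255)),blue=cen(i,box,(105,140,60),(130,255,255)),orange=cen(i,(240,145,290,175) if n=="top" else (222,170,245,190),(8,150,90),(18,255,255)));print(n,h)
F=[]
s=observe();print(s["time_s"],s["tcp_pos"],s["wrist_force"])
E
python3 look.py m3
```

```text
top {'red': (259.0, 156.2), 'blue': (257.3333333333333, 160.61111111111111), 'orange': (274.95238095238096, 156.28571428571428)}
side {'red': (217.0, 193.0), 'blue': (222.9047619047619, 195.28571428571428), 'orange': (232.7826086956522, 181.08695652173913)}
4.1 [504.68354286  82.971181    76.84028849] [-1.9933271   4.66549291  6.10799848]
```

View pics/m3.png

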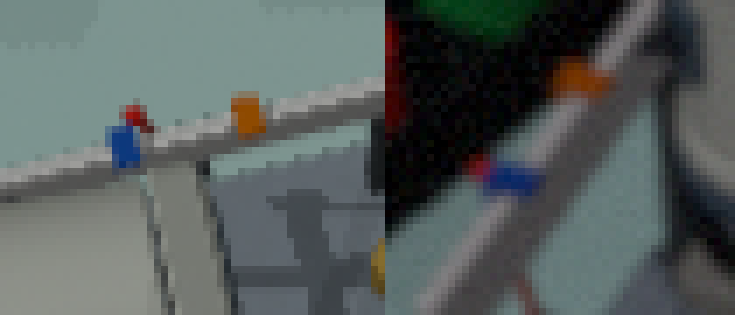

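The bead has moved to top (259.0,156.2), about 23 mm over. The blue tab is at (257.3,160.6), about 31 mm. I go 7 mm further down and hold.

Call:
drive_tool(targets=[{"hand": 0,"tx": 0,"ty": 0,"tz": 0.1,"ax": 0,"ay": 0,"az": 0},{"hand": 0,"tx": 0,"ty": 0,"tz": 0.07,"ax": 0,"ay": 0,"az": 0},{"hand": 0,"tx": 0,"ty": 0,"tz": 0,"ax": 0,"ay": 0,"az": 0},{"hand": 0,"tx": 0,"ty": 0,"tz": 0,"ax": 0,"ay": 0,"az": 0},{"hand": 0,"tx": 0,"ty": 0,"tz": 0,"ax": 0,"ay": 0,"az": 0}])

```text
time_s: 4.6
tcp_pos: [504.8, 82.9, 70.2]
ee_rot: [-0.0, 0.994, 0.111, 0.0]
wrist_force: [-2.8, 3.5, 8.5]
finger_gap: 0.0
grasp_force: 4.4
```

```bash
python3 look.py m4
python3 - <<'E'
from h import *
im=viewer.get_image("top")[140:185,240:295].astype(float)
r=np.clip(im[...,0]-1.3*np.maximum(im[...,1],im[...,2]),0,None);r[:,25:]=0
g=np.indices(r.shape);print("weighted red",240+(g[1]*r).sum()/r.sum(),140+(g[0]*r).sum()/r.sum())
E
```

```text
top {'red': (255.66666666666666, 156.66666666666666), 'blue': (257.2631578947368, 160.4736842105263), 'orange': (274.95238095238096, 156.28571428571428)}
side {'red': (216.0, 196.5), 'blue': (222.8181818181818, 195.1818181818182), 'orange': (232.7826086956522, 181.08695652173913)}
4.7 [504.74498197  82.87390546  70.21005585] [-2.40709562  3.56700436  8.37598715]
weighted red 255.84879632134164 156.70868271571544
```

View pics/m4.png

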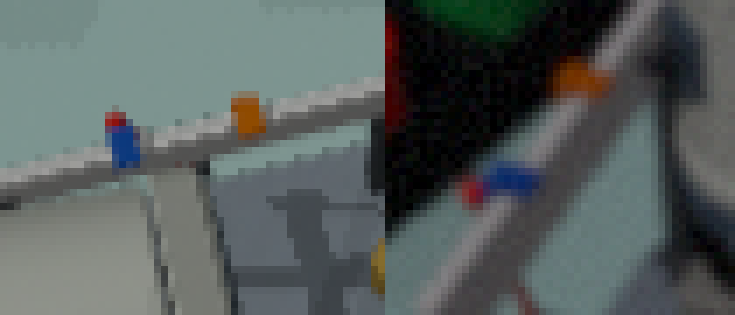

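The bead is in line with the blue tab: top (255.8,156.7), on the tab's leaning axis. I hold, release gently, and go over to orange.

Call:
drive_tool(targets=[{"hand": 0,"tx": 0,"ty": 0,"tz": 0,"ax": 0,"ay": 0,"az": 0},{"hand": 0,"tx": 0,"ty": 0,"tz": 0,"ax": 0,"ay": 0,"az": 0},{"hand": 0,"tx": 0,"ty": 0,"tz": 0,"ax": 0,"ay": 0,"az": 0},{"hand": 0,"tx": 0,"ty": 0,"tz": 0,"ax": 0,"ay": 0,"az": 0},{"hand": 0,"tx": 0,"ty": 0,"tz": 0,"ax": 0,"ay": 0,"az": 0},{"hand": 0,"tx": 0,"ty": 0,"tz": 0,"ax": 0,"ay": 0,"az": 0},{"hand": 0,"tx": 0,"ty": 0,"tz": 0,"ax": 0,"ay": 0,"az": 0},{"hand": 0,"tx": 0,"ty": 0,"tz": 0,"ax": 0,"ay": 0,"az": 0},{"hand": 0,"tx": 0,"ty": 0,"tz": -0.1,"ax": 0,"ay": 0,"az": 0},{"hand": 0,"tx": 0,"ty": 0,"tz": -0.1,"ax": 0,"ay": 0,"az": 0},{"hand": 0,"tx": 0,"ty": 0,"tz": -0.1,"ax": 0,"ay": 0,"az": 0},{"hand": 0,"tx": 0,"ty": 0,"tz": -0.1,"ax": 0,"ay": 0,"az": 0}])

```text
time_s: 5.95
tcp_pos: [504.8, 82.4, 86.1]
ee_rot: [0.0, 0.994, 0.111, 0.0]
wrist_force: [0.6, -1.1, 1.7]
finger_gap: 0.1
grasp_force: 1.0
```

Call:
drive_tool(targets=[{"hand": 0,"tx": 0,"ty": 0,"tz": -0.1,"ax": 0,"ay": 0,"az": 0},{"hand": 0,"tx": 0,"ty": 0,"tz": -0.1,"ax": 0,"ay": 0,"az": 0},{"hand": 0,"tx": 0,"ty": 0,"tz": -0.1,"ax": 0,"ay": 0,"az": 0},{"hand": 0,"tx": 0,"ty": 0,"tz": -0.2,"ax": 0,"ay": 0,"az": 0},{"hand": 0,"tx": 0,"ty": 0,"tz": -0.4,"ax": 0,"ay": 0,"az": 0},{"hand": 0,"tx": 0,"ty": 0,"tz": -0.2,"ax": 0,"ay": 0,"az": 0},{"hand": 0,"tx": 0,"ty": 0,"tz": 0,"ax": 0,"ay": 0,"az": 0},{"hand": 0,"tx": 0,"ty": 0,"tz": 0,"ax": 0,"ay": 0,"az": 0},{"hand": 0,"tx": 0,"ty": 0,"tz": 0,"ax": 0,"ay": 0,"az": 0},{"hand": 0,"tx": 0,"ty": 0,"tz": 0,"ax": 0,"ay": 0,"az": 0},{"hand": 0,"tx": 0,"ty": 0,"tz": 0,"ax": 0,"ay": 0,"az": 0},{"hand": 0,"tx": 0,"ty": 0,"tz": 0,"ax": 0,"ay": 0,"az": 0}])

```text
time_s: 7.15
tcp_pos: [504.5, 82.5, 129.5]
ee_rot: [0.0, 0.994, 0.111, -0.0]
wrist_force: [-0.1, -0.7, -0.5]
finger_gap: 0.5
grasp_force: 0.0
```

```bash
python3 look.py m5
```

```text
top {'red': (266.1666666666667, 154.16666666666666), 'blue': (257.5, 158.0), 'orange': (274.95238095238096, 156.28571428571428)}
side {'red': (222.8181818181818, 187.1818181818182), 'blue': (222.75, 195.25), 'orange': (232.7826086956522, 181.08695652173913)}
7.25 [504.55381413  82.5287553  129.63231379] [ 0.69023994 -0.21590355 -0.46149437]
```

Call:
drive_tool(targets=[{"hand": 0,"tx": 0,"ty": 0.5,"tz": 0,"ax": 0,"ay": 0,"az": 0},{"hand": 0,"tx": 0,"ty": 0.9,"tz": 0,"ax": 0,"ay": 0,"az": 0},{"hand": 0,"tx": 0.03,"ty": 0.9,"tz": 0,"ax": 0,"ay": 0,"az": 0},{"hand": 0,"tx": 0,"ty": 0.9,"tz": 0,"ax": 0,"ay": 0,"az": 0},{"hand": 0,"tx": 0,"ty": 0.52,"tz": 0,"ax": 0,"ay": 0,"az": 0},{"hand": 0,"tx": 0,"ty": 0.25,"tz": 0,"ax": 0,"ay": 0,"az": 0},{"hand": 0,"tx": 0,"ty": 0,"tz": 0,"ax": 0,"ay": 0,"az": 0},{"hand": 0,"tx": 0,"ty": 0,"tz": 0,"ax": 0,"ay": 0,"az": 0},{"hand": 0,"tx": 0,"ty": 0,"tz": 0,"ax": 0,"ay": 0,"az": 0}])

```text
time_s: 8.15
tcp_pos: [540.6, -71.0, 129.7]
ee_rot: [-0.0, 0.994, 0.112, -0.0]
wrist_force: [0.2, -0.3, -0.5]
finger_gap: 0.5
grasp_force: 0.0
```

```bash
python3 look.py m6
```

```text
top {'red': (266.14285714285717, 154.42857142857142), 'blue': (257.3333333333333, 160.61111111111111), 'orange': (274.95238095238096, 156.28571428571428)}
side {'red': (222.9, 187.3), 'blue': (222.9047619047619, 195.28571428571428), 'orange': (232.7826086956522, 181.08695652173913)}
8.25 [540.73048846 -71.1020847  129.8169268 ] [0.35909    0.21582694 0.5981167 ]
```

View pics/m6.png

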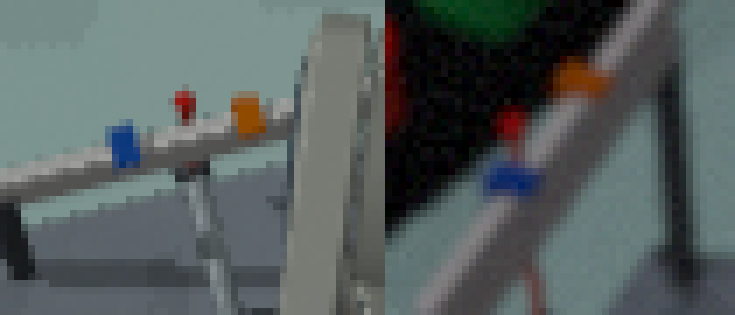

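The needle is back in the middle (top 266.1,154.3), the tabs have not shifted, and the orange tab is in view at (275.0,156.3). Now I press orange partway.

Call:
drive_tool(targets=[{"hand": 0,"tx": 0,"ty": 0,"tz": 0.4,"ax": 0,"ay": 0,"az": 0},{"hand": 0,"tx": 0,"ty": 0,"tz": 0.3,"ax": 0,"ay": 0,"az": 0},{"hand": 0,"tx": 0,"ty": 0,"tz": 0.15,"ax": 0,"ay": 0,"az": 0},{"hand": 0,"tx": 0,"ty": 0,"tz": 0.1,"ax": 0,"ay": 0,"az": 0},{"hand": 0,"tx": 0,"ty": 0,"tz": 0.1,"ax": 0,"ay": 0,"az": 0},{"hand": 0,"tx": 0,"ty": 0,"tz": 0.1,"ax": 0,"ay": 0,"az": 0},{"hand": 0,"tx": 0,"ty": 0,"tz": 0.1,"ax": 0,"ay": 0,"az": 0},{"hand": 0,"tx": 0,"ty": 0,"tz": 0.05,"ax": 0,"ay": 0,"az": 0},{"hand": 0,"tx": 0,"ty": 0,"tz": 0,"ax": 0,"ay": 0,"az": 0},{"hand": 0,"tx": 0,"ty": 0,"tz": 0,"ax": 0,"ay": 0,"az": 0}])

```text
time_s: 9.25
tcp_pos: [541.3, -72.7, 78.2]
ee_rot: [0.0, 0.994, 0.111, 0.0]
wrist_force: [-1.6, -4.6, 6.2]
finger_gap: 0.4
grasp_force: 3.0
```

```bash
python3 look.py m7
```

```text
top {'red': (272.1666666666667, 153.16666666666666), 'blue': (257.3333333333333, 160.61111111111111), 'orange': (274.9090909090909, 156.13636363636363)}
side {'red': (226.5, 183.16666666666666), 'blue': (222.65217391304347, 195.2173913043478), 'orange': (232.64, 181.04)}
9.35 [541.30976121 -72.64401458  78.24472752] [-2.51097129 -3.81709352  5.22999677]
```

View pics/m7.png

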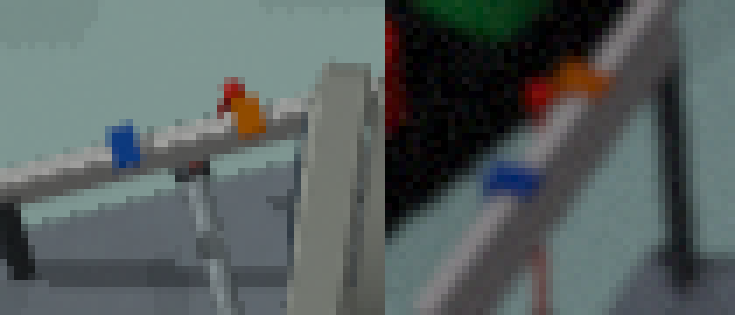

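The bead is at top (272.2,153.2), about 20 mm over. The orange tab is at about 25 mm, so I go 4 mm further down.

Call:
drive_tool(targets=[{"hand": 0,"tx": 0,"ty": 0,"tz": 0.07,"ax": 0,"ay": 0,"az": 0},{"hand": 0,"tx": 0,"ty": 0,"tz": 0.03,"ax": 0,"ay": 0,"az": 0},{"hand": 0,"tx": 0,"ty": 0,"tz": 0,"ax": 0,"ay": 0,"az": 0},{"hand": 0,"tx": 0,"ty": 0,"tz": 0,"ax": 0,"ay": 0,"az": 0}])

```text
time_s: 9.75
tcp_pos: [541.3, -72.7, 74.3]
ee_rot: [0.0, 0.994, 0.111, 0.0]
wrist_force: [-1.7, -3.6, 6.7]
finger_gap: 0.3
grasp_force: 3.9
```

```bash
python3 look.py m8
```

```text
top {'red': (274.5, 152.0), 'blue': (257.3333333333333, 160.61111111111111), 'orange': (274.9130434782609, 156.0)}
side {'red': (227.27272727272728, 182.45454545454547), 'blue': (222.9047619047619, 195.28571428571428), 'orange': (232.5, 181.03846153846155)}
9.85 [541.3154061  -72.68428454  74.3686497 ] [-2.54218941 -5.25549993  7.44127903]
```

View pics/m8.png

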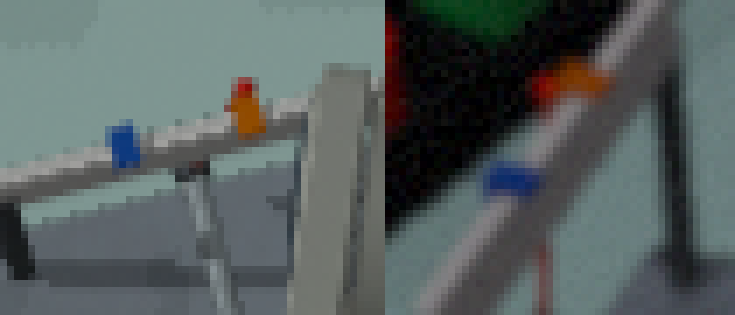

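The bead is in line with the orange tab at top (274.5,152). I hold, then release.

Call:
drive_tool(targets=[{"hand": 0,"tx": 0,"ty": 0,"tz": 0,"ax": 0,"ay": 0,"az": 0},{"hand": 0,"tx": 0,"ty": 0,"tz": 0,"ax": 0,"ay": 0,"az": 0},{"hand": 0,"tx": 0,"ty": 0,"tz": 0,"ax": 0,"ay": 0,"az": 0},{"hand": 0,"tx": 0,"ty": 0,"tz": 0,"ax": 0,"ay": 0,"az": 0},{"hand": 0,"tx": 0,"ty": 0,"tz": 0,"ax": 0,"ay": 0,"az": 0},{"hand": 0,"tx": 0,"ty": 0,"tz": 0,"ax": 0,"ay": 0,"az": 0},{"hand": 0,"tx": 0,"ty": 0,"tz": 0,"ax": 0,"ay": 0,"az": 0},{"hand": 0,"tx": 0,"ty": 0,"tz": 0,"ax": 0,"ay": 0,"az": 0},{"hand": 0,"tx": 0,"ty": 0,"tz": 0,"ax": 0,"ay": 0,"az": 0},{"hand": 0,"tx": 0,"ty": 0,"tz": -0.1,"ax": 0,"ay": 0,"az": 0},{"hand": 0,"tx": 0,"ty": 0,"tz": -0.1,"ax": 0,"ay": 0,"az": 0},{"hand": 0,"tx": 0,"ty": 0,"tz": -0.1,"ax": 0,"ay": 0,"az": 0}])

```text
time_s: 11.05
tcp_pos: [541.1, -72.0, 86.2]
ee_rot: [-0.0, 0.994, 0.111, 0.0]
wrist_force: [-1.3, -0.1, 3.0]
finger_gap: 0.5
grasp_force: 1.1
```

Call:
drive_tool(targets=[{"hand": 0,"tx": 0,"ty": 0,"tz": -0.1,"ax": 0,"ay": 0,"az": 0},{"hand": 0,"tx": 0,"ty": 0,"tz": -0.1,"ax": 0,"ay": 0,"az": 0},{"hand": 0,"tx": 0,"ty": 0,"tz": -0.1,"ax": 0,"ay": 0,"az": 0},{"hand": 0,"tx": 0,"ty": 0,"tz": -0.2,"ax": 0,"ay": 0,"az": 0},{"hand": 0,"tx": 0,"ty": 0,"tz": -0.4,"ax": 0,"ay": 0,"az": 0},{"hand": 0,"tx": 0,"ty": 0,"tz": -0.5,"ax": 0,"ay": 0,"az": 0},{"hand": 0,"tx": 0,"ty": 0,"tz": -0.3,"ax": 0,"ay": 0,"az": 0},{"hand": 0,"tx": 0,"ty": 0,"tz": 0,"ax": 0,"ay": 0,"az": 0},{"hand": 0,"tx": 0,"ty": 0,"tz": 0,"ax": 0,"ay": 0,"az": 0},{"hand": 0,"tx": 0,"ty": 0,"tz": 0,"ax": 0,"ay": 0,"az": 0},{"hand": 0,"tx": 0,"ty": 0,"tz": 0,"ax": 0,"ay": 0,"az": 0},{"hand": 0,"tx": 0,"ty": 0,"tz": 0,"ax": 0,"ay": 0,"az": 0}])

```text
time_s: 12.25
tcp_pos: [540.5, -72.0, 153.1]
ee_rot: [-0.0, 0.994, 0.111, -0.001]
wrist_force: [-0.0, 0.4, -0.8]
finger_gap: 0.7
grasp_force: 0.0
```

```bash
python3 look.py m9 && python3 -c "
from bench import workorder;print(workorder.close_job())"
```

```text
top {'red': (266.14285714285717, 154.42857142857142), 'blue': (257.3333333333333, 160.61111111111111), 'orange': (275.05, 156.4)}
side {'red': (223.0, 187.4), 'blue': (222.75, 195.25), 'orange': (232.79166666666666, 181.0)}
12.35 [540.69486171 -72.04521661 153.36626175] [-0.23872161 -0.38504198 -0.01371576]
the job is handed in; nothing more can be done
None
```

I pressed the blue and then the orange pad until the needle lined up with its tab in the camera view, held each for about a second and let it spring back to the middle, then handed the job in at about 12 s with the tabs unmoved; no verdict was returned.

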